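# Hang the desiccant can on the weighing hook

### The job

The round steel desiccant can is to be weighed: tip its folded wire bail upright while the can stays standing where it is, then carry the can by the bail to the two-pronged hook of the weighing stand and hang the bail in the dip behind both upturned tips. The hook sits on a delicate spring, so lower the can gently until the hook is carrying weight and keep hold a moment before you let go, never press hard on it, and leave the can hanging upright and still. Leave the other things on the shelf where they are.

Things in the scene. Friction and masses are not known exactly. Their poses are not given: they have to be found in the camera images.
- can: Round lidded steel can, 104 mm across, 75 mm tall, 0.3 to 0.6 kg, standing loose. Origin at the centre of its underside, z up. Ears at +y and -y (out to 59 mm) carry the bail's hinge, a line along the can's y through its axis, 72 mm above the underside. The folded bail sticks out beyond the rim on the can's -x side.
- bail (a joint): Angle of the bail about its hinge, rad: 0 = level, pointing to the can's -x; pi/2 = upright over the can; range 0 to 2.9. It starts nearly folded at 0.2 to 0.5. The hinge is stiff (about 0.035 N m, under 1 N at the bar), so the bail stays where it is left.
- bail_grip (a point): Middle of the bail's cross-bar. The bail is a U of 6 mm wire: two arms 105 mm long from the hinge, 124 mm apart, and the bar, along the can's y. The middle 44 mm of the bar is a round black sleeve 12 mm thick (grip here); the bare wire beside it hangs in the prongs. Axes turn with the bail: y along the bar, -x from hinge to bar.
- stand: Weighing stand, fixed; origin on the shelf at the foot of its post, front = -x. Base 130 mm wide, 12 mm high, x -125 to +45 mm; post 20 x 24 mm, 297 mm tall, at x = +12 mm. A black carriage on the post carries a 88 mm wide crossbar (x = -22 mm) and from it two 8 mm dark steel round prongs run forward at y = -36 and +36 mm, free below and above.
- dip (a point): Where the bar's middle belongs: x -108 mm, y 0 in the stand's frame, 242 mm up; axes as the stand's, bar along y, can below the prongs. Each prong is level from the post to 20 mm behind this point, drops 14 mm to a flat dip (8 mm before and behind), ends in a tip 19 mm in front, 18 mm above the dip.
- dip_high (a point): Same point 35 mm higher (277 mm up). The carriage's height setting is NOT measured: a bar just touching the dips lies anywhere between point dip and this; find it by feel. Tip tops stay below 293 mm, prong undersides above 230 mm. The hook is sprung, 2 N per mm down (the can sinks it 2 to 3 mm), and must never bear more than 12 N.
- panel: Bystander: fixed upright black bakelite panel 190 mm wide, 162 mm tall, with a cream dial and a rocker switch. Origin at its foot. Stand and panel may change sides.
- jar: Bystander: loose squat amber glass jar, 74 mm across, 85 mm tall. Origin under its centre.
- hub: Bystander: loose tin anemometer hub with three stub arms, 100 mm across, 54 mm tall. Origin under its centre.
- probe1: Bystander: loose copper probe lying flat, 125 mm long, 18 mm wide, 16 mm high. Origin near its head, x along it to the tip.
- probe2: Bystander: the other copper probe, alike.
- junction: Bystander: loose grey junction box 60 by 90 by 45 mm. Origin under its centre.
There are look-alikes about, which are no part of the job. Leave any blue or pink look-alike of the can alone.

How it is judged:
By the outcome, as a careful person would: the job done as asked, in the order asked, and still so for the second after the job is handed in, with the robot touching nothing.
It also fails if it takes over 72 s, if anything falls off the work surface, if the arm or the gripper's body presses on something with over 40 N, if the wrist force passes 120 N, or if a joint passes its speed limit or range.

### The arm

A 6-joint arm with a two-finger parallel gripper is mounted at the origin on the work surface. World frame = base frame: x ahead of the robot, y to its left, z up, the work surface at z = 0. Lengths are in m, angles in degrees, forces in N, time in s.
With the tool pointing down it reaches from about 0.25 to 0.725 m from the base axis. Payload 9.7 kg.
Tool frame: the origin (TCP) lies midway between the tips of the shut fingers; the grasp point (between the pads) lies 19 mm behind it; z points along the fingers, y is the line along which they close (so a half turn about z gives the same grasp; the last joint's range is limited). The gripper opens to 85 mm and grips with 20 to 120 N. Pads are 22 mm wide; open, the fingers measure 114 mm over their backs; the gripper's body (76 mm by 85 mm) begins 54 mm behind the grasp point. The pads swing forward as they close: fully open they stand 13 mm farther back than shut.
Start: joints at [74.255, 4.979, 10.078, 95.1, 0, 90], TCP at [0.149, 0.529, 0.231] pointing down, gripper open.
Joint ranges: [-179.16, 179.16], [-48.56, 103.87], [-65.8, 70.77], [-126.05, 130.52], [-82.76, 87.17], [-180, 180]. Speed limits (degrees/s): [127.2, 127.2, 147.25, 180, 180, 180].

### API

Orientations are given as [roll, pitch, yaw] about the fixed x, y, z axes, in that order (R = Rz(yaw) Ry(pitch) Rx(roll)).
In Python, from workcell import bot gives the robot as it stands.
- The arm moves only by the shell command python3 -m crank 'ROWS' [FORCE]. ROWS is JSON, a list of rows, each an object with "gripper": the finger opening in mm, from 0 to 85.4; "travel": the shift along the tool's x, y, z in mm, a list of three; "twist": the turn, a rotation vector about the tool's x, y, z in rad, a list of three. In form: [{"gripper": gripper, "travel": [tx, ty, tz], "twist": [rx, ry, rz]}, ...]. A call has 1 to 12 rows; each row shifts and turns the commanded pose from where the row before left it, along the tool's axes as they then stand; what a row does not reach is not made up. A row lasts 1/8 s, in which the tool goes at most 62.5 mm and 10.7 degrees, less where a joint would pass 70% of its speed; a pose out of reach is approached as far as the arm can. A call is refused whole if a number of a shift passes 62.5 or a number of a turn 0.188, either way. A call with a gripper value outside its range is refused whole. The fingers move at their own pace and stop on an object; FORCE is the grip in N (left out, the last holds). Time passes only in rows, so rows that do not move let the fingers close. It gives the time, the measured TCP pose, the force, the opening and the grip force at its end, in the units of the state.
- bot.get_obs(): the state, without advancing time (a new reading comes with each control period).
- bot.camera(name): name is "scene" or "top"; returns the picture (400x640x3 uint8, red, green, blue); there is no depth.
- bot.calibration(name): a dict with "vfov" (degrees; the focal length in pixels is half the picture's height over the tangent of half this angle, whatever the lens; pixels are square), "cx", "cy" (the principal point, pixels), "k1" (the pictures are not rectified: a ray, as slopes to the right and down, at radius r is drawn at 1 + k1 r^2 times it, then the intrinsics apply), "camera_from_world" (4x4, takes a point from world to camera coordinates). Camera axes: x right, y down, z forward; pixel columns grow to the right and rows downward; lengths in m; the calibration is good to about 2 mm. A picture is of the moment at which its call begins. calibration takes no time and is no camera call.
- bot.job_done(): hands the job in; it is judged then, once.
The state is a dict: "time": time; "q": joint angles; "qd": joint speeds; "joint_efforts": joint torques, N m; "ee_pos": TCP position; "tcp_rot": TCP orientation; "wrist_force": force on the tool from outside, world axes, zero at the start; "torque": the same for the moment, N m; "opening": finger opening in m; "grasp_force": force on a finger pad.
Only numpy, scipy, OpenCV 4.12 (cv2) and the standard library are available. Lean on these libraries where they do the work, as an engineer would, in place of code of your own. Each camera call takes 0.05 s, during which the arm holds its last target. There are 200 camera calls.

## Working session

There is one attempt and no reset: what is moved stays moved. The work goes in short steps, Python scripts to look and compute and a shell command to move; the robot and the scene stay as the last step left them, time stands still between calls to the robot, and variables do not carry over. Pictures are saved under pics/ and viewed, at most 10 in all, crops included, and the job is handed in when it is done.

```bash
mkdir -p pics; cat > h.py <<'E'
import numpy as np, cv2, json
from workcell import bot
def save(n,f,crop=None,s=1):
    im=bot.camera(n)
    np.save('pics/'+f+'.npy',im)
    o=im if crop is None else im[crop[1]:crop[3],crop[0]:crop[2]]
    o=cv2.resize(o,None,fx=s,fy=s,interpolation=cv2.INTER_CUBIC)
    cv2.imwrite('pics/'+f+'.png',o[:,:,::-1]); return im
def K(n):
    c=bot.calibration(n); f=200/np.tan(np.radians(c['vfov'])/2); return c,f
def ray(n,uv):
    c,f=K(n); d=np.array([(uv[0]-c['cx'])/f,(uv[1]-c['cy'])/f]); u=d.copy()
    for _ in range(30): u=d/(1+c['k1']*(u@u))
    T=np.array(c['camera_from_world']); R=T[:3,:3]; o=-R.T@T[:3,3]; v=R.T@np.array([*u,1]); return o,v/np.linalg.norm(v)
def onz(n,uv,z):
    o,v=ray(n,uv); return o+v*(z-o[2])/v[2]
def proj(n,p):
    c,f=K(n); T=np.array(c['camera_from_world']); q=T[:3,:3]@np.array(p)+T[:3,3]; u=q[:2]/q[2]; u=u*(1+c['k1']*(u@u)); return np.array([c['cx'],c['cy']])+f*u
def tri(n1,a,n2,b):
    o1,v1=ray(n1,a);o2,v2=ray(n2,b)
    t=np.linalg.lstsq(np.c_[v1,-v2],o2-o1,rcond=None)[0]
    p,q=o1+v1*t[0],o2+v2*t[1]; return (p+q)/2,np.linalg.norm(p-q)
E
python3 - <<'E'
from h import *
save('scene','s0');save('top','t0')
for n in('scene','top'):
    c,f=K(n);print(n,f,c['k1'],ray(n,(c['cx'],c['cy'])))
print(bot.get_obs())
E
```

```text
scene 510.15399307464855 -0.0650681044569952 (array([1.22189636, 0.48323431, 1.4104602 ]), array([-0.43851628, -0.32998316, -0.8359513 ]))
top 510.0349770147447 -0.16849035555403452 (array([0.2810325 , 0.01539783, 1.64302031]), array([ 0.18498216, -0.01245216, -0.98266299]))
{'time': 0.1, 'q': array([7.42566274e+01, 5.00860220e+00, 1.00392075e+01, 9.51005047e+01,
       8.96575194e-04, 9.00006413e+01]), 'qd': array([ 0.02427883,  0.0108445 ,  0.09595881, -0.16356378, -0.02400196,
        0.0769785 ]), 'joint_efforts': array([-7.19276159e-05, -5.21557474e+01,  4.65655339e+01,  1.58262067e-02,
       -3.91440744e-05, -6.48773749e-06]), 'ee_pos': array([0.14916955, 0.52916604, 0.23064962]), 'tcp_rot': array([-1.79930101e+02, -8.95792205e-04,  1.64255985e+02]), 'wrist_force': array([ 0.69617531, -0.38547615, -0.11733782]), 'torque': array([ 0.02472556, -0.01112674, -0.01540305]), 'grasp_force': 0.0, 'opening': 0.08513085400508931}
```

View pics/s0.png

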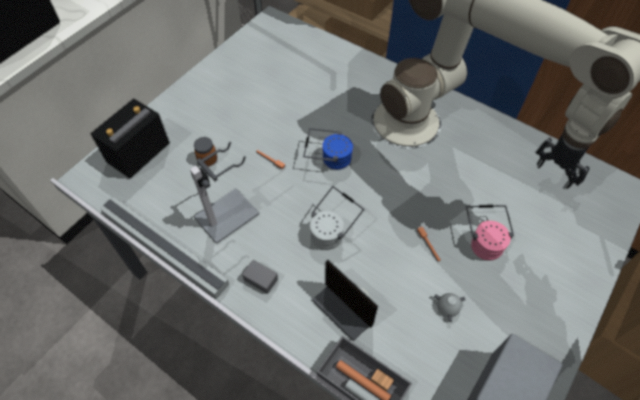

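View pics/t0.png

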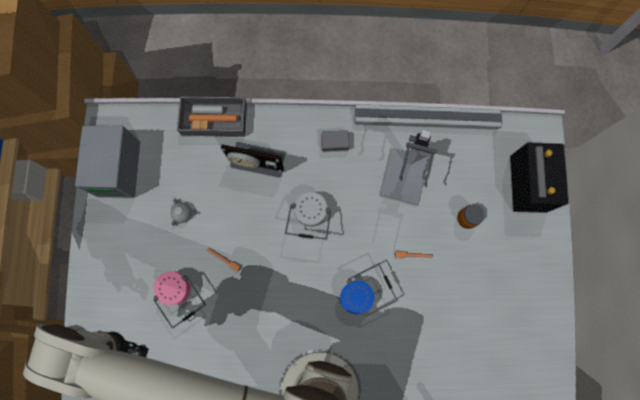

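Candidates: the steel can at top (311,208) / scene (327,225), the blue look-alike at top (358,297), the pink one at top (171,288), and the grey hub at top (180,211). I choose the steel one and will check it in close crops.

```bash
python3 - <<'E'
from h import *
for f,c,s in(('t0',(275,120,465,250),4),('s0',(180,130,380,280),4)):
    im=np.load('pics/%s.npy'%f)[c[1]:c[3],c[0]:c[2]]
    cv2.imwrite('pics/%sc.png'%f,cv2.resize(im,None,fx=s,fy=s,interpolation=cv2.INTER_CUBIC)[:,:,::-1])
E
```

```text
(no output)
```

View pics/t0c.png

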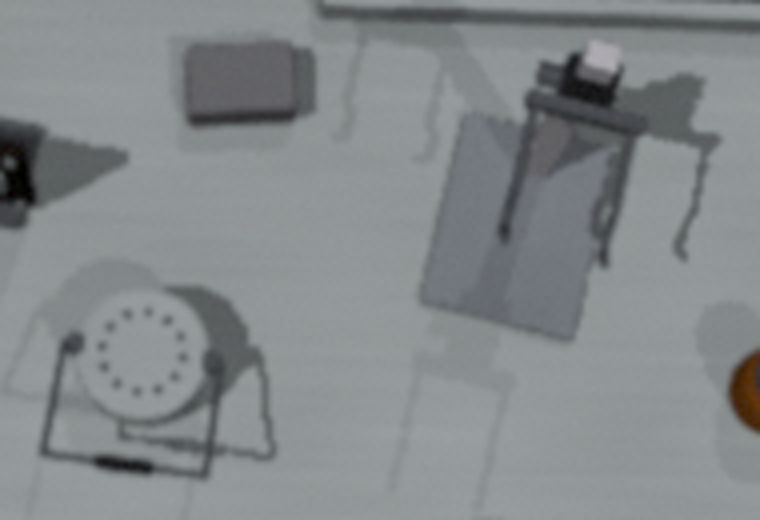

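View pics/s0c.png

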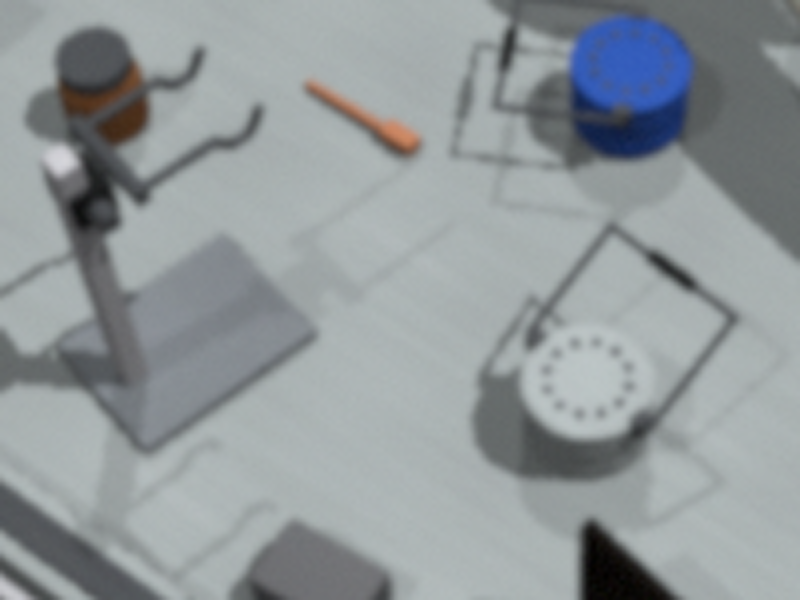

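The crops confirm the choice: a plain steel can with its lid at top crop (143,350), ears at (73,342) and (214,360), and the black sleeve at (124,465). The stand's prong tips are at top crop (505,237) and (604,263), and at scene crop (260,108) and (200,50).

```bash
python3 - <<'E'
from h import *
np.set_printoptions(precision=4,suppress=True)
T=lambda a,b:(a/4+275-.375,b/4+120-.375)
S=lambda a,b:(a/4+180-.375,b/4+130-.375)
for n,t,s in [('lid',(143,350),(587,379)),('earL',(73,342),(640,422)),('earR',(214,360),(537,338)),('barL',(43,453),(736,318)),('barR',(207,473),(612,226)),('slv',(124,465),(672,269)),('tipL',(505,237),(260,108)),('tipR',(604,263),(200,50)),('cbL',(530,97),(143,197)),('cbR',(643,127),(75,122))]:
    print(n,*tri('top',T(*t),'scene',S(*s)))
print('lid75',onz('top',T(143,350),.075),onz('scene',S(587,379),.075))
print('ears',onz('top',T(73,342),.074),onz('top',T(214,360),.074))
for n,z,pts in(('top',.012,((420,300),(575,340),(465,113))),):
    for p in pts: print('base',onz(n,T(*p),z))
for p in ((317,333),(148,451),(225,235),(60,350)): print('baseS',onz('scene',S(*p),.012))
# lid contour
im=np.load('pics/t0.npy');g=im.min(axis=2).astype(int);
m=(g>165).astype(np.uint8)
E
```

```text
lid [0.5684 0.0406 0.0732] 4.8921108688805306e-05
earL [0.5745 0.0947 0.071 ] 0.001969518756000638
earR [ 0.5611 -0.0137  0.0723] 0.003338679137066883
barL [0.4801 0.114  0.1138] 0.0010912942034837292
barR [ 0.4669 -0.0094  0.1165] 0.0026228949029364888
slv [0.4723 0.0518 0.1163] 0.0004884433544954638
tipL [ 0.6175 -0.2119  0.2705] 0.000988521508236108
tipR [ 0.6012 -0.2821  0.2697] 0.00024398817330552092
cbL [ 0.7216 -0.2318  0.2644] 0.0017208726912574506
cbR [ 0.7016 -0.3131  0.2672] 0.00026963606790709007
lid75 [0.5681 0.0405 0.075 ] [0.5693 0.0412 0.075 ]
ears [0.5735 0.0954 0.074 ] [ 0.5616 -0.0151  0.074 ]
base [ 0.6263 -0.1843  0.012 ]
base [ 0.5957 -0.3124  0.012 ]
base [ 0.7872 -0.2227  0.012 ]
baseS [ 0.6301 -0.1819  0.012 ]
baseS [ 0.7914 -0.2209  0.012 ]
baseS [ 0.6003 -0.3058  0.012 ]
baseS [ 0.7639 -0.3411  0.012 ]
```

```bash
cat >> h.py <<'E'
from scipy.spatial.transform import Rotation as Ro
def delta(p,yaw):
    o=bot.get_obs(); R=Ro.from_euler('xyz',o['tcp_rot'],degrees=True); G=Ro.from_euler('xyz',[180,0,yaw],degrees=True)
    return 't=%.2f travel mm %s (in goal axes %s) twist %s F %s'%(o['time'],np.round(1e3*R.inv().apply(np.array(p)-o['ee_pos']),1),np.round(1e3*G.inv().apply(np.array(p)-o['ee_pos']),1),np.round((R.inv()*G).as_rotvec(),4),np.round(o['wrist_force'],2))
E
python3 -m crank '[{"gripper":30,"travel":[0,0,0],"twist":[0,0,0.175]},{"gripper":30,"travel":[0,0,0],"twist":[0,0,0.175]},{"gripper":30,"travel":[0,0,0],"twist":[0,0,0.175]},{"gripper":30,"travel":[0,0,0],"twist":[0,0,0.175]},{"gripper":30,"travel":[0,0,0],"twist":[0,0,0.175]},{"gripper":30,"travel":[0,0,0],"twist":[0,0,0.175]},{"gripper":30,"travel":[0,0,0],"twist":[0,0,0.175]},{"gripper":30,"travel":[0,0,0],"twist":[0,0,0.175]},{"gripper":30,"travel":[0,0,0],"twist":[0,0,0]}]' 60
python3 -c "
from h import *
print(delta((.4725,.0515,.20),83.8))"
```

```text
time: 1.23
ee_pos: [0.1492, 0.5292, 0.2309]
tcp_rot: [-180.0, 0.0, 84.1]
wrist_force: [-0.8, -0.7, 1.0]
opening: 0.0301
grasp_force: 0.0
t=1.23 travel mm [-442.   370.6   31.2] (in goal axes [-440.   373.    30.9]) twist [-0.0001  0.0007  0.0054] F [-0.76 -0.68  0.95]
```

```bash
python3 -m crank '[{"gripper":30,"travel":[-20,17,0],"twist":[0,0,0.0054]},{"gripper":30,"travel":[-40,34,0],"twist":[0,0,0]},{"gripper":30,"travel":[-40,34,0],"twist":[0,0,0]},{"gripper":30,"travel":[-40,34,0],"twist":[0,0,0]},{"gripper":30,"travel":[-40,34,3],"twist":[0,0,0]},{"gripper":30,"travel":[-40,34,3],"twist":[0,0,0]},{"gripper":30,"travel":[-40,34,3],"twist":[0,0,0]},{"gripper":30,"travel":[-40,34,3],"twist":[0,0,0]},{"gripper":30,"travel":[-40,34,3],"twist":[0,0,0]},{"gripper":30,"travel":[-40,34,3],"twist":[0,0,0]},{"gripper":30,"travel":[-40,34,3],"twist":[0,0,0]},{"gripper":30,"travel":[-20,16,0],"twist":[0,0,0]}]'
python3 -c "
from h import *
print(delta((.4725,.0515,.20),83.8))
print(delta((.4725,.0515,.100),83.8))"
```

```text
time: 2.72
ee_pos: [0.4729, 0.0491, 0.2097]
tcp_rot: [-180.0, 0.0, 83.9]
wrist_force: [0.7, 0.4, -0.3]
opening: 0.0304
grasp_force: 0.0
t=2.73 travel mm [ 2.3 -0.6  9.7] (in goal axes [ 2.3 -0.6  9.7]) twist [-0.0008  0.0004  0.0015] F [ 0.68  0.38 -0.29]
t=2.73 travel mm [  2.3  -0.5 109.7] (in goal axes [  2.3  -0.6 109.7]) twist [-0.0008  0.0004  0.0015] F [ 0.68  0.38 -0.29]
```

```bash
python3 -m crank '[{"gripper":30,"travel":[2,0,20],"twist":[0,0,0]},{"gripper":30,"travel":[0,0,25],"twist":[0,0,0]},{"gripper":30,"travel":[0,0,20],"twist":[0,0,0]},{"gripper":30,"travel":[0,0,15],"twist":[0,0,0]},{"gripper":30,"travel":[0,0,15],"twist":[0,0,0]},{"gripper":30,"travel":[0,0,15],"twist":[0,0,0]},{"gripper":30,"travel":[0,0,0],"twist":[0,0,0]}]'
python3 - <<'E'
from h import *
a=save('scene','s1');b=save('top','t1')
o=np.hstack([cv2.resize(a[160:270,270:380],(400,400)),cv2.resize(b[165:265,260:360],(400,400))])
cv2.imwrite('pics/c1.png',o[:,:,::-1])
E
```

```text
time: 3.6
ee_pos: [0.4717, 0.0533, 0.0992]
tcp_rot: [-179.9, 0.0, 83.8]
wrist_force: [-0.4, -0.1, -0.3]
opening: 0.03
grasp_force: 0.0
```

View pics/c1.png

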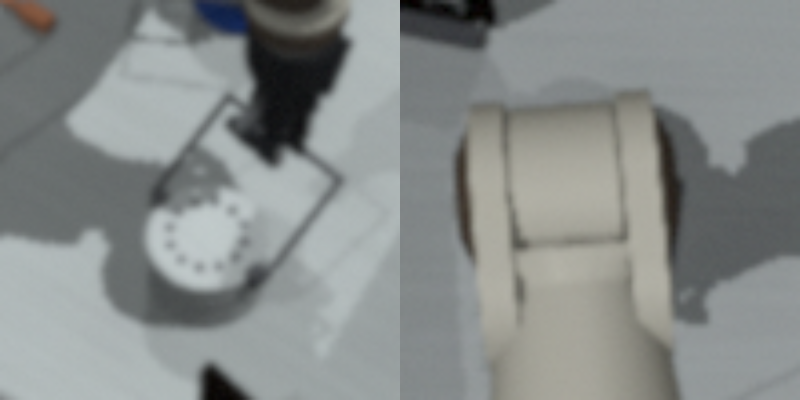

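The left half shows the pads straddling the sleeve, with the inner finger inside the bail. Next I sweep the bail up along its arc, with the fingers rising slightly faster than the bar so friction lifts it.

```bash
python3 -m crank '[{"gripper":30,"travel":[0,0,6],"twist":[0,0,0]},{"gripper":30,"travel":[0,0,6],"twist":[0,0,0]},{"gripper":30,"travel":[0,4,0],"twist":[0,0,0]},{"gripper":30,"travel":[0,2.5,-5],"twist":[0,0,0]},{"gripper":30,"travel":[0,2.5,-5],"twist":[0,0,0]},{"gripper":30,"travel":[0,2.5,-5.5],"twist":[0,0,0]},{"gripper":30,"travel":[0,2.5,-5.5],"twist":[0,0,0]},{"gripper":30,"travel":[0,3.5,-4.5],"twist":[0,0,0]},{"gripper":30,"travel":[0,3.5,-4.5],"twist":[0,0,0]},{"gripper":30,"travel":[0,3.5,-4.5],"twist":[0,0,0]},{"gripper":30,"travel":[0,3.5,-4.5],"twist":[0,0,0]},{"gripper":30,"travel":[0,4,-3.5],"twist":[0,0,0]}]'
python3 - <<'E'
from h import *
print(delta((.5682,.0408,.158),83.8))
a=save('scene','s2');cv2.imwrite('pics/c2.png',cv2.resize(a[160:270,270:380],(500,500))[:,:,::-1])
E
```

```text
time: 5.2
ee_pos: [0.5043, 0.0499, 0.1312]
tcp_rot: [180.0, -0.0, 83.7]
wrist_force: [-4.9, 0.8, 3.3]
opening: 0.0301
grasp_force: 2.1
t=5.20 travel mm [ -2.   64.5 -26.8] (in goal axes [ -2.1  64.5 -26.8]) twist [ 0.     -0.0001 -0.0012] F [-4.86  0.81  3.34]
```

View pics/c2.png

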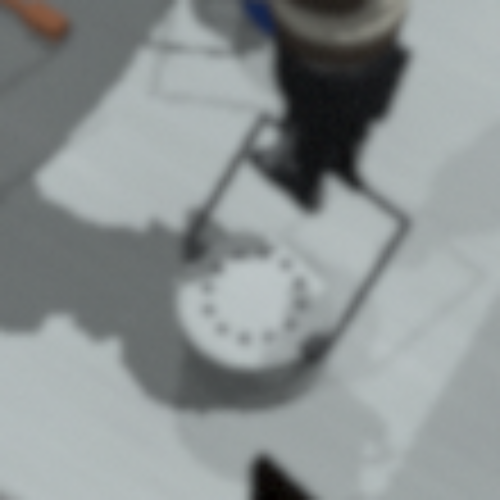

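```bash
python3 -m crank '[{"gripper":30,"travel":[0,0,0],"twist":[0,0,0]},{"gripper":30,"travel":[0,0,0],"twist":[0,0,0]}]'
python3 - <<'E'
from h import *
for f in('s0','s1','s2'):
    im=np.load('pics/%s.npy'%f); g=im.min(axis=2)[195:260,300:360]
    m=(g>172).astype(np.uint8); m=cv2.morphologyEx(m,cv2.MORPH_CLOSE,np.ones((5,5)))
    n,l,st,ce=cv2.connectedComponentsWithStats(m); i=1+np.argmax(st[1:,4]); c=ce[i]+[300,195]
    print(f,st[i],c,onz('scene',c,.075))
S=lambda a,b:(a*.22+270,b*.22+160)
for n,p,z in(('earL',(317,348),.072),('earR',(195,245),.072),('lid',(247,305),.075)):print(n,onz('scene',S(*p),z))
for n,p in(('barL',(408,226)),('barR',(265,118))):
    for z in (.12,.13,.14): print(n,z,onz('scene',S(*p),z))
E
```

```text
time: 5.5
ee_pos: [0.5043, 0.0498, 0.1306]
tcp_rot: [180.0, 0.0, 83.7]
wrist_force: [-0.3, -0.1, 1.0]
opening: 0.0302
grasp_force: 0.1
s0 [ 11  12  44  32 829] [329.90591074 222.21833534] [0.55684046 0.04555041 0.075     ]
s1 [ 11   0  49  44 811] [334.49691739 220.43649815] [0.54351872 0.05332532 0.075     ]
s2 [ 11   4  44  41 716] [330.74441341 219.1047486 ] [0.5462768  0.04130152 0.075     ]
earL [0.5792227  0.09716512 0.072     ]
earR [ 0.56135411 -0.01516316  0.072     ]
lid [0.58071714 0.04168385 0.075     ]
barL 0.12 [0.49184112 0.10800854 0.12      ]
barL 0.13 [0.49749844 0.11091623 0.13      ]
barL 0.14 [0.50315577 0.11382392 0.14      ]
barR 0.12 [ 0.47558429 -0.01806071  0.12      ]
barR 0.13 [ 0.48136759 -0.01417608  0.13      ]
barR 0.14 [ 0.48715089 -0.01029146  0.14      ]
```

```bash
python3 - <<'E'
from h import *
a=np.load('pics/s0.npy')
for ref in('s0',):
  for f in('s1','s2'):
    b=np.load('pics/%s.npy'%f)
    for nm,(x0,y0,x1,y1) in (('lid',(312,215,341,238)),('canbottom',(310,228,345,250)),('panel',(325,262,378,320))):
        r=cv2.matchTemplate(b[y0-8:y1+8,x0-8:x1+8,:],a[y0:y1,x0:x1,:],cv2.TM_CCOEFF_NORMED); _,v,_,(x,y)=cv2.minMaxLoc(r)
        def sub(l,c,h): return .5*(l-h)/(l-2*c+h)
        dx=x-8+(sub(r[y,x-1],r[y,x],r[y,x+1]) if 0<x<16 else 0); dy=y-8+(sub(r[y-1,x],r[y,x],r[y+1,x]) if 0<y<16 else 0)
        print(f,nm,round(v,3),round(dx,2),round(dy,2))
c=proj('scene',(.5685,.041,.075)); print(c, proj('scene',(.5785,.041,.075))-c,proj('scene',(.5685,.051,.075))-c)
E
```

```text
s1 lid 0.868 -0.14 0.35
s1 canbottom 0.978 -0.25 -0.09
s1 panel 0.998 0.08 -0.11
s2 lid 0.84 -1.19 1.37
s2 canbottom 0.969 -1.59 0.72
s2 panel 0.997 0.07 -0.12
[326.47857321 224.15560032] [-1.9003482   2.31561464] [2.69975227 1.65307511]
```

```bash
python3 -m crank '[{"gripper":30,"travel":[0,-4,0],"twist":[0,0,0]},{"gripper":30,"travel":[0,0,11],"twist":[0,0,0]},{"gripper":30,"travel":[0,0,11],"twist":[0,0,0]},{"gripper":30,"travel":[0,2.5,-2],"twist":[0,0,0]},{"gripper":30,"travel":[0,2.5,-4],"twist":[0,0,0]},{"gripper":30,"travel":[0,2.5,-4],"twist":[0,0,0]},{"gripper":30,"travel":[0,2.5,-4],"twist":[0,0,0]},{"gripper":30,"travel":[0,2.5,-3.5],"twist":[0,0,0]},{"gripper":30,"travel":[0,2.5,-3.5],"twist":[0,0,0]}]'
cat > chk.py <<'E'
from h import *
import sys
f=sys.argv[1]; a=np.load('pics/s0.npy'); b=save('scene',f)
for nm,(x0,y0,x1,y1) in (('lid',(312,215,341,238)),('canbottom',(310,228,345,250))):
    r=cv2.matchTemplate(b[y0-12:y1+12,x0-12:x1+12],a[y0:y1,x0:x1],cv2.TM_CCOEFF_NORMED); _,v,_,(x,y)=cv2.minMaxLoc(r)
    d=np.linalg.solve(np.array([[-1.9,2.7],[2.32,1.65]]),[x-12,y-12])*10
    print(nm,round(v,3),'shift mm',np.round(d,1))
print(delta((.574,.0405,.158),83.8))
E
python3 chk.py s3
```

```text
time: 6.62
ee_pos: [0.5153, 0.0486, 0.1301]
tcp_rot: [180.0, -0.0, 83.7]
wrist_force: [-0.9, 0.3, -1.0]
opening: 0.0302
grasp_force: 0.2
lid 0.776 shift mm [2.9 2. ]
canbottom 0.962 shift mm [0. 0.]
t=6.67 travel mm [ -1.7  58.9 -27.5] (in goal axes [ -1.8  58.9 -27.5]) twist [ 0.0008 -0.0001 -0.0012] F [-0.87 -0.35  0.41]
```

```bash
python3 -m crank '[{"gripper":30,"travel":[0,3,-3.2],"twist":[0,0,0]},{"gripper":30,"travel":[0,3.5,-3.2],"twist":[0,0,0]},{"gripper":30,"travel":[0,3.5,-3],"twist":[0,0,0]},{"gripper":30,"travel":[0,3.5,-3],"twist":[0,0,0]},{"gripper":30,"travel":[0,3.5,-2.5],"twist":[0,0,0]},{"gripper":30,"travel":[0,3.5,-2.5],"twist":[0,0,0]},{"gripper":30,"travel":[0,3.5,-2],"twist":[0,0,0]},{"gripper":30,"travel":[0,3.5,-2],"twist":[0,0,0]},{"gripper":30,"travel":[0,3.5,-1.5],"twist":[0,0,0]},{"gripper":30,"travel":[0,3.5,-1.5],"twist":[0,0,0]},{"gripper":30,"travel":[0,3.5,-1],"twist":[0,0,0]},{"gripper":30,"travel":[0,0,0],"twist":[0,0,0]}]'
python3 chk.py s4; python3 - <<'E'
import numpy as np,cv2
a=np.load('pics/s4.npy');cv2.imwrite('pics/c4.png',cv2.resize(a[150:260,270:380],(500,500),interpolation=cv2.INTER_CUBIC)[:,:,::-1])
E
```

```text
time: 8.18
ee_pos: [0.5531, 0.0445, 0.1552]
tcp_rot: [180.0, 0.0, 83.7]
wrist_force: [-0.1, -0.3, 0.1]
opening: 0.03
grasp_force: 0.0
lid 0.788 shift mm [2.9 2. ]
canbottom 0.958 shift mm [0. 0.]
t=8.22 travel mm [-1.6 21.4 -2.9] (in goal axes [-1.7 21.4 -2.9]) twist [-0.      0.     -0.0012] F [-0.45 -0.89 -0.6 ]
```

View pics/c4.png

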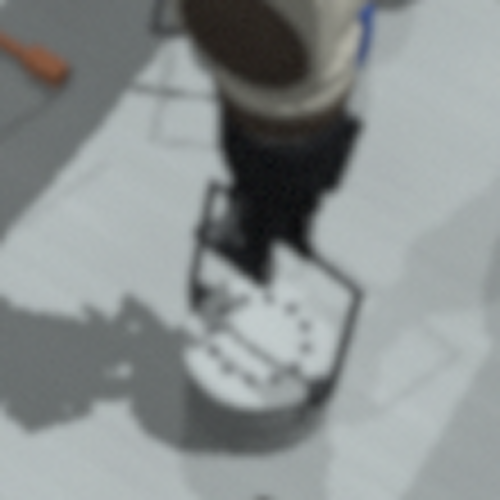

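```bash
python3 -m crank '[{"gripper":30,"travel":[-1,3.5,-1],"twist":[0,0,0]},{"gripper":30,"travel":[-0.5,3.5,-1],"twist":[0,0,0]},{"gripper":30,"travel":[0,3.5,-0.5],"twist":[0,0,0]},{"gripper":30,"travel":[0,3.5,0],"twist":[0,0,0]},{"gripper":30,"travel":[0,2.5,0],"twist":[0,0,0]},{"gripper":24,"travel":[0,0,0],"twist":[0,0,0]},{"gripper":20,"travel":[0,0,0],"twist":[0,0,0]},{"gripper":17,"travel":[0,0,0],"twist":[0,0,0]},{"gripper":15,"travel":[0,0,0],"twist":[0,0,0]},{"gripper":14,"travel":[0,0,0],"twist":[0,0,0]},{"gripper":13,"travel":[0,0,0],"twist":[0,0,0]},{"gripper":13,"travel":[0,0,0],"twist":[0,0,0]}]' 30
python3 - <<'E'
from h import *
print(delta((.5695,.0408,.158),83.8))
a=save('scene','s5');cv2.imwrite('pics/c5.png',cv2.resize(a[150:260,270:380],(500,500),interpolation=cv2.INTER_CUBIC)[:,:,::-1])
E
```

```text
time: 9.72
ee_pos: [0.5691, 0.0412, 0.1577]
tcp_rot: [180.0, 0.0, 83.7]
wrist_force: [-1.0, -0.5, -0.1]
opening: 0.013
grasp_force: 0.2
t=9.72 travel mm [-0.3  0.5 -0.3] (in goal axes [-0.3  0.5 -0.3]) twist [ 0.0001  0.     -0.0012] F [-1.02 -0.55 -0.14]
```

View pics/c5.png

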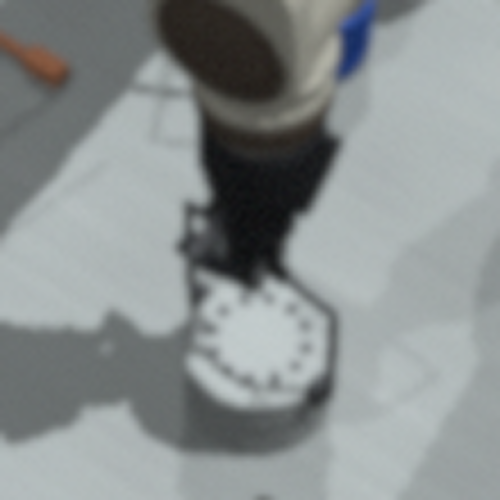

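The bail now stands upright over the can, with the arms vertical at crop (190,250) and (330,340). The can is still in place. Next I grip and lift.

```bash
python3 -m crank '[{"gripper":8,"travel":[0,0,0],"twist":[0,0,0]},{"gripper":8,"travel":[0,0,0],"twist":[0,0,0]},{"gripper":8,"travel":[0,0,0],"twist":[0,0,0]},{"gripper":8,"travel":[0,0,-2],"twist":[0,0,0]},{"gripper":8,"travel":[0,0,-3],"twist":[0,0,0]},{"gripper":8,"travel":[0,0,-5],"twist":[0,0,0]},{"gripper":8,"travel":[0,0,-5],"twist":[0,0,0]},{"gripper":8,"travel":[0,0,0],"twist":[0,0,0]},{"gripper":8,"travel":[0,0,0],"twist":[0,0,0]}]' 60
python3 - <<'E'
from h import *
F=[]
for i in range(8): bot.camera('top'); F.append(bot.get_obs()['wrist_force'])
print(np.mean(F,0),np.std(F,0))
a=save('scene','s6');cv2.imwrite('pics/c6.png',cv2.resize(a[150:260,270:380],(500,500),interpolation=cv2.INTER_CUBIC)[:,:,::-1])
print(delta((.57,.041,.291),76.6))
E
```

```text
time: 10.9
ee_pos: [0.569, 0.0412, 0.1726]
tcp_rot: [-180.0, 0.0, 83.7]
wrist_force: [0.8, 1.1, -3.5]
opening: 0.0102
grasp_force: 58.4
[ 0.08564284 -0.34482776 -4.3802586 ] [0.3463614  0.30252465 0.67345734]
t=11.35 travel mm [-1.000e-01  1.000e+00 -1.184e+02] (in goal axes [   0.     1.  -118.4]) twist [-1.000e-04  0.000e+00  1.245e-01] F [-0.15 -0.13 -4.9 ]
```

View pics/c6.png

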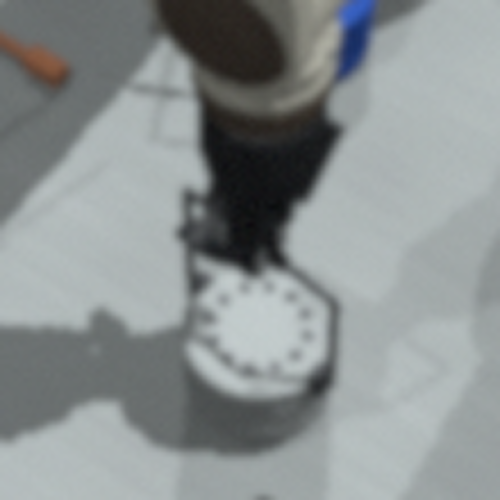

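The can hangs clear of the shelf with its weight, about 4.4 N, on the wrist. I raise it, then go to a point in front of the hook.

```bash
python3 -m crank '[{"gripper":8,"travel":[0,0,-5],"twist":[0,0,0.0125]},{"gripper":8,"travel":[0,0,-12],"twist":[0,0,0.014]},{"gripper":8,"travel":[0,0,-15],"twist":[0,0,0.014]},{"gripper":8,"travel":[0,0,-15],"twist":[0,0,0.014]},{"gripper":8,"travel":[0,0,-15],"twist":[0,0,0.014]},{"gripper":8,"travel":[0,0,-15],"twist":[0,0,0.014]},{"gripper":8,"travel":[0,0,-15],"twist":[0,0,0.014]},{"gripper":8,"travel":[0,0,-15],"twist":[0,0,0.014]},{"gripper":8,"travel":[0,0,-8],"twist":[0,0,0.014]},{"gripper":8,"travel":[0,0,-3],"twist":[0,0,0]},{"gripper":8,"travel":[0,0,0],"twist":[0,0,0]}]' 60
python3 -c "
from h import *
print(delta((.531,-.228,.291),76.6))"
```

```text
time: 12.72
ee_pos: [0.5691, 0.0412, 0.2905]
tcp_rot: [-180.0, 0.0, 76.6]
wrist_force: [-0.1, 0.7, -5.0]
opening: 0.0105
grasp_force: 58.5
t=12.72 travel mm [-270.7   25.3   -0.5] (in goal axes [-270.7   25.4   -0.5]) twist [-0.0004  0.0001  0.0001] F [-0.14  0.7  -5.  ]
```

```bash
python3 -m crank '[{"gripper":8,"travel":[-5,0,0],"twist":[0,0,0]},{"gripper":8,"travel":[-12,1,0],"twist":[0,0,0]},{"gripper":8,"travel":[-20,2,0],"twist":[0,0,0]},{"gripper":8,"travel":[-24,2,0],"twist":[0,0,0]},{"gripper":8,"travel":[-25,2,0],"twist":[0,0,0]},{"gripper":8,"travel":[-25,3,0],"twist":[0,0,0]},{"gripper":8,"travel":[-25,3,0],"twist":[0,0,0]},{"gripper":8,"travel":[-25,3,0],"twist":[0,0,0]},{"gripper":8,"travel":[-25,3,0],"twist":[0,0,0]},{"gripper":8,"travel":[-25,2,0],"twist":[0,0,0]},{"gripper":8,"travel":[-24,2,0],"twist":[0,0,0]},{"gripper":8,"travel":[-18,2,0],"twist":[0,0,0]}]'
python3 -m crank '[{"gripper":8,"travel":[-11,0,0],"twist":[0,0,0]},{"gripper":8,"travel":[-5,0,0],"twist":[0,0,0]},{"gripper":8,"travel":[-2,0,0],"twist":[0,0,0]},{"gripper":8,"travel":[0,0,0],"twist":[0,0,0]},{"gripper":8,"travel":[0,0,0],"twist":[0,0,0]}]'
python3 - <<'E'
from h import *
print(delta((.6283,-.2513,.291),76.6))
F=[]
for i in range(6): im=bot.camera('top'); F.append(bot.get_obs()['wrist_force'])
print(np.mean(F,0))
np.save('pics/t7.npy',im); np.save('pics/s7.npy',bot.camera('scene'))
# expected bare wire ends / prong tips
D=np.array([.6283,-.2513]);x=np.array([.973,-.232]);y=np.array([.232,.973])
for s in(-36,36):
    p=D+x*-.019+y*s/1e3; print('tip',proj('top',(*p,.27)),proj('scene',(*p,.27)))
p=D-.1*x
for s in(-62,62):
    print('bar end',proj('top',(*(p+y*s/1e3),.31)),proj('scene',(*(p+y*s/1e3),.31)),'hinge',proj('scene',(*(p+y*s/1e3),.205)))
E
```

```text
time: 14.22
ee_pos: [0.5339, -0.2127, 0.2907]
tcp_rot: [-180.0, 0.0, 76.5]
wrist_force: [0.3, -0.2, -4.6]
opening: 0.0103
grasp_force: 58.4
time: 14.85
ee_pos: [0.5307, -0.2277, 0.2907]
tcp_rot: [180.0, -0.0, 76.6]
wrist_force: [-1.4, 0.1, -3.7]
opening: 0.01
grasp_force: 58.4
t=14.85 travel mm [ -0.4 100.4  -0.3] (in goal axes [ -0.3 100.4  -0.3]) twist [ 0.     -0.0001  0.0007] F [-1.36  0.06 -3.7 ]
[-0.04210342  0.13646626 -4.42443767]
tip [425.60457225 185.23639209] [229.65222052 142.15208212]
tip [400.68811215 178.77455065] [244.32476239 156.84971693]
bar end [431.68327915 212.84163149] [245.12660941 114.0101689 ] hinge [249.24500467 137.39401475]
bar end [387.04418211 201.31639601] [271.27793082 138.53404899] hinge [274.07061801 161.38104379]
```

```bash
python3 -m crank '[{"gripper":8,"travel":[0,3,0],"twist":[0,0,0]},{"gripper":8,"travel":[0,7,0],"twist":[0,0,0]},{"gripper":8,"travel":[0,11,0],"twist":[0,0,0]},{"gripper":8,"travel":[0,13,0],"twist":[0,0,0]},{"gripper":8,"travel":[0,14,0],"twist":[0,0,0]},{"gripper":8,"travel":[0,14,0],"twist":[0,0,0]},{"gripper":8,"travel":[0,14,0],"twist":[0,0,0]},{"gripper":8,"travel":[0,12,0],"twist":[0,0,0]},{"gripper":8,"travel":[0,8,0],"twist":[0,0,0]},{"gripper":8,"travel":[0,3.5,0],"twist":[0,0,0]},{"gripper":8,"travel":[0,1,0],"twist":[0,0,0]},{"gripper":8,"travel":[0,0,0],"twist":[0,0,0]}]'
python3 - <<'E'
from h import *
print(delta((.6283,-.2513,.291),76.6))
a=save('scene','s8'); b=save('top','t8')
o=np.hstack([cv2.resize(a[95:215,190:310],(400,400),interpolation=cv2.INTER_CUBIC),cv2.resize(b[120:220,370:470],(400,400),interpolation=cv2.INTER_CUBIC)])
cv2.imwrite('pics/c8.png',o[:,:,::-1])
E
```

```text
time: 16.7
ee_pos: [0.6282, -0.2515, 0.2909]
tcp_rot: [180.0, -0.0, 76.6]
wrist_force: [-0.1, -0.1, -4.1]
opening: 0.0096
grasp_force: 58.5
t=16.70 travel mm [ 0.2  0.1 -0.1] (in goal axes [ 0.2  0.1 -0.1]) twist [ 0.0001 -0.     -0.0001] F [-0.13 -0.05 -4.06]
```

View pics/c8.png

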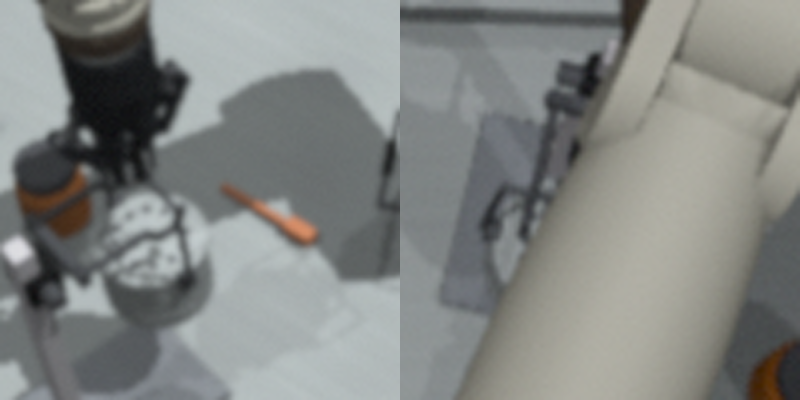

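Left half: the bar lies above the prongs, with the can between and below them. Right half: the bar's left end at (513,188) is behind the left tip. From the tips and crossbar I expect contact at bar z ≈ 0.259, i.e. TCP z ≈ 0.240.

```bash
python3 -m crank '[{"gripper":8,"travel":[0,0,3],"twist":[0,0,0]},{"gripper":8,"travel":[0,0,5],"twist":[0,0,0]},{"gripper":8,"travel":[0,0,6],"twist":[0,0,0]},{"gripper":8,"travel":[0,0,5],"twist":[0,0,0]},{"gripper":8,"travel":[0,0,4],"twist":[0,0,0]},{"gripper":8,"travel":[0,0,3],"twist":[0,0,0]},{"gripper":8,"travel":[0,0,2],"twist":[0,0,0]},{"gripper":8,"travel":[0,0,0],"twist":[0,0,0]}]'
cat > feel.py <<'E'
from h import *
F=[]
for i in range(6): bot.camera('top'); o=bot.get_obs(); F.append(np.r_[o['wrist_force'],o['torque']])
print(np.round(o['time'],2),'F,M',np.round(np.mean(F,0),2),'sd',np.round(np.std(F,0)[2],2),o['ee_pos'].round(4))
E
python3 feel.py
```

```text
time: 17.8
ee_pos: [0.6283, -0.2515, 0.2626]
tcp_rot: [-180.0, -0.0, 76.6]
wrist_force: [-0.3, 0.9, -4.0]
opening: 0.0102
grasp_force: 58.5
18.1 F,M [-0.29  0.06 -4.2  -0.01  0.02  0.01] sd 0.33 [ 0.6284 -0.2515  0.2628]
```

```bash
for i in 1 ; do python3 -m crank '[{"gripper":8,"travel":[0,0,2.5],"twist":[0,0,0]},{"gripper":8,"travel":[0,0,2.5],"twist":[0,0,0]},{"gripper":8,"travel":[0,0,2.5],"twist":[0,0,0]},{"gripper":8,"travel":[0,0,2.5],"twist":[0,0,0]},{"gripper":8,"travel":[0,0,2],"twist":[0,0,0]},{"gripper":8,"travel":[0,0,0],"twist":[0,0,0]}]'; done; python3 feel.py
python3 -m crank '[{"gripper":8,"travel":[0,0,1.5],"twist":[0,0,0]},{"gripper":8,"travel":[0,0,1.5],"twist":[0,0,0]},{"gripper":8,"travel":[0,0,0],"twist":[0,0,0]}]'; python3 feel.py
```

```text
time: 18.85
ee_pos: [0.6283, -0.2515, 0.2505]
tcp_rot: [-180.0, -0.0, 76.6]
wrist_force: [-0.3, -0.3, -3.5]
opening: 0.0103
grasp_force: 58.5
19.15 F,M [ 0.58 -0.19 -4.4   0.02  0.02 -0.01] sd 0.36 [ 0.6284 -0.2515  0.2507]
time: 19.52
ee_pos: [0.6283, -0.2515, 0.2474]
tcp_rot: [-180.0, -0.0, 76.6]
wrist_force: [-0.8, 0.0, -3.9]
opening: 0.0102
grasp_force: 58.5
19.82 F,M [-0.1  -0.05 -4.09 -0.02 -0.    0.02] sd 0.54 [ 0.6283 -0.2515  0.2477]
```

```bash
python3 -m crank '[{"gripper":8,"travel":[0,0,1],"twist":[0,0,0]},{"gripper":8,"travel":[0,0,1],"twist":[0,0,0]},{"gripper":8,"travel":[0,0,0],"twist":[0,0,0]}]'|grep -E 'ee|wri'; python3 feel.py
python3 -m crank '[{"gripper":8,"travel":[0,0,1],"twist":[0,0,0]},{"gripper":8,"travel":[0,0,1],"twist":[0,0,0]},{"gripper":8,"travel":[0,0,0],"twist":[0,0,0]}]'|grep -E 'ee|wri'; python3 feel.py
```

```text
ee_pos: [0.6283, -0.2515, 0.2455]
wrist_force: [0.3, -0.3, -4.9]
20.5 F,M [-0.05 -0.15 -4.15  0.    0.01  0.  ] sd 0.28 [ 0.6283 -0.2515  0.2457]
ee_pos: [0.6283, -0.2515, 0.2436]
wrist_force: [0.0, -0.5, -3.3]
21.18 F,M [ 0.23 -0.01 -4.33  0.    0.   -0.01] sd 0.48 [ 0.6283 -0.2515  0.2437]
```

```bash
python3 -m crank '[{"gripper":8,"travel":[0,0,1],"twist":[0,0,0]},{"gripper":8,"travel":[0,0,1],"twist":[0,0,0]},{"gripper":8,"travel":[0,0,0],"twist":[0,0,0]}]'|grep -E 'ee|wri'; python3 feel.py
python3 -m crank '[{"gripper":8,"travel":[0,0,1],"twist":[0,0,0]},{"gripper":8,"travel":[0,0,0],"twist":[0,0,0]},{"gripper":8,"travel":[0,0,0],"twist":[0,0,0]}]'|grep -E 'ee|wri'; python3 feel.py
```

```text
ee_pos: [0.6283, -0.2515, 0.2415]
wrist_force: [-1.0, -0.3, -4.5]
21.85 F,M [ 0.03 -0.16 -4.41 -0.01  0.01  0.03] sd 0.41 [ 0.6283 -0.2515  0.2417]
ee_pos: [0.6283, -0.2515, 0.2407]
wrist_force: [-0.6, -0.0, -4.7]
22.52 F,M [-0.28 -0.02 -4.4   0.01  0.   -0.  ] sd 0.33 [ 0.6283 -0.2515  0.2407]
```

```bash
python3 -m crank '[{"gripper":8,"travel":[0,0,1],"twist":[0,0,0]},{"gripper":8,"travel":[0,0,0],"twist":[0,0,0]},{"gripper":8,"travel":[0,0,0],"twist":[0,0,0]}]'|grep -E 'ee|wri'; python3 feel.py
python3 -m crank '[{"gripper":8,"travel":[0,0,1],"twist":[0,0,0]},{"gripper":8,"travel":[0,0,0],"twist":[0,0,0]},{"gripper":8,"travel":[0,0,0],"twist":[0,0,0]}]'|grep -E 'ee|wri'; python3 feel.py
```

```text
ee_pos: [0.6283, -0.2515, 0.2397]
wrist_force: [-0.1, -0.5, -4.7]
23.2 F,M [-0.    0.06 -3.51 -0.03 -0.02  0.01] sd 0.43 [ 0.6283 -0.2515  0.2397]
ee_pos: [0.6283, -0.2515, 0.2388]
wrist_force: [1.0, 0.3, -2.0]
23.88 F,M [ 0.35  0.01 -2.11 -0.01 -0.02 -0.02] sd 0.51 [ 0.6283 -0.2515  0.2387]
```

Contact came at TCP z ≈ 0.240, and the load rises about 2 N per mm. One more millimetre, then hold.

```bash
python3 -m crank '[{"gripper":8,"travel":[0,0,0.5],"twist":[0,0,0]},{"gripper":8,"travel":[0,0,0.4],"twist":[0,0,0]},{"gripper":8,"travel":[0,0,0],"twist":[0,0,0]},{"gripper":8,"travel":[0,0,0],"twist":[0,0,0]},{"gripper":8,"travel":[0,0,0],"twist":[0,0,0]}]'|grep -E 'ee|wri'; python3 feel.py
```

```text
ee_pos: [0.6284, -0.2515, 0.2378]
wrist_force: [0.8, -0.9, -0.4]
24.8 F,M [ 0.1  -0.1  -1.61 -0.   -0.02  0.01] sd 0.37 [ 0.6283 -0.2515  0.2378]
```

```bash
python3 -m crank '[{"gripper":8,"travel":[0,0,0.5],"twist":[0,0,0]},{"gripper":8,"travel":[0,0,0],"twist":[0,0,0]},{"gripper":8,"travel":[0,0,0],"twist":[0,0,0]},{"gripper":8,"travel":[0,0,0],"twist":[0,0,0]},{"gripper":8,"travel":[0,0,0],"twist":[0,0,0]},{"gripper":8,"travel":[0,0,0],"twist":[0,0,0]},{"gripper":8,"travel":[0,0,0],"twist":[0,0,0]},{"gripper":8,"travel":[0,0,0],"twist":[0,0,0]}]' 20|grep -E 'ee|wri'; python3 feel.py
python3 -m crank '[{"gripper":12,"travel":[0,0,0],"twist":[0,0,0]},{"gripper":13,"travel":[0,0,0],"twist":[0,0,0]},{"gripper":14,"travel":[0,0,0],"twist":[0,0,0]},{"gripper":16,"travel":[0,0,0],"twist":[0,0,0]},{"gripper":20,"travel":[0,0,0],"twist":[0,0,0]},{"gripper":26,"travel":[0,0,0],"twist":[0,0,0]},{"gripper":32,"travel":[0,0,0],"twist":[0,0,0]},{"gripper":38,"travel":[0,0,0],"twist":[0,0,0]},{"gripper":38,"travel":[0,0,0],"twist":[0,0,0]}]'; python3 feel.py
```

```text
ee_pos: [0.6283, -0.2515, 0.2373]
wrist_force: [-0.3, 0.5, -1.0]
26.1 F,M [ 0.51 -0.11 -0.22  0.01 -0.04 -0.01] sd 0.42 [ 0.6283 -0.2515  0.2373]
time: 27.22
ee_pos: [0.6283, -0.2515, 0.2373]
tcp_rot: [-180.0, 0.0, 76.6]
wrist_force: [-0.6, -1.2, 0.5]
opening: 0.0381
grasp_force: 0.0
27.52 F,M [ 0.   -0.47 -0.38  0.01 -0.02 -0.01] sd 0.62 [ 0.6283 -0.2515  0.2373]
```

```bash
python3 -m crank '[{"gripper":38,"travel":[0,0,-3],"twist":[0,0,0]},{"gripper":38,"travel":[0,0,-5],"twist":[0,0,0]},{"gripper":38,"travel":[0,0,-8],"twist":[0,0,0]},{"gripper":38,"travel":[0,0,-10],"twist":[0,0,0]},{"gripper":38,"travel":[0,0,-12],"twist":[0,0,0]},{"gripper":38,"travel":[0,0,-12],"twist":[0,0,0]},{"gripper":38,"travel":[0,0,-12],"twist":[0,0,0]},{"gripper":38,"travel":[0,0,-12],"twist":[0,0,0]},{"gripper":38,"travel":[0,0,-12],"twist":[0,0,0]},{"gripper":38,"travel":[0,0,-12],"twist":[0,0,0]},{"gripper":38,"travel":[0,-10,-8],"twist":[0,0,0]},{"gripper":38,"travel":[0,0,0],"twist":[0,0,0]}]'
python3 - <<'E'
from h import *
D=np.array([.6283,-.2513])
im=[bot.camera('scene') for _ in range(8)]; np.save('pics/s9.npy',im[-1]); np.save('pics/t9.npy',bot.camera('top'))
d=lambda a,b,s:cv2.absdiff(a,b)[s].mean()
s=(slice(130,225),slice(190,290))
print('motion between frames',[round(float(d(im[i],im[i+1],s)),2) for i in range(7)],'ref(static table)',d(im[0],im[1],(slice(260,300),slice(180,240))))
# lid: bright blob
a=im[-1]; g=a.min(axis=2)
exp=proj('scene',(*D,.2575-.105-.072+.075)); print('expected lid px',exp)
x,y=exp.astype(int); m=(g[y-30:y+30,x-30:x+30]>195).astype(np.uint8)
m=cv2.morphologyEx(m,cv2.MORPH_CLOSE,np.ones((5,5))); n,l,st,ce=cv2.connectedComponentsWithStats(m)
for i in range(1,n):
    if st[i,4]>60: print(st[i],ce[i]+[x-30,y-30])
print(g[y-20:y+21:5,x-30:x+31:5])
E
```

```text
time: 29.02
ee_pos: [0.618, -0.2491, 0.3447]
tcp_rot: [179.9, 0.0, 76.6]
wrist_force: [0.3, -0.1, -0.3]
opening: 0.0381
grasp_force: 0.0
motion between frames [1.04, 0.95, 0.95, 0.96, 0.91, 0.91, 0.92] ref(static table) 0.9223611111111111
expected lid px [236.93882847 176.34690413]
[[ 49  44  47  89 102  38  93 108 102 107 108  88  75]
 [ 38  29  59 103  98 107  62  87 104 116 158 177 170]
 [ 79  75  98 108  82  98  80  92 180 176 178 178 183]
 [ 61  89 108 100 102 146 188 185 130 187 178 177 179]
 [ 31  79  99 109 160 183 193 195  99 196 180 174 179]
 [ 80 171 131 158 136 159 189 191 139 177 165 171 170]
 [ 55 169 180 157 140 119 156 184 125 113 160 168 169]
 [102 119 115 108  72 112 133  98  48  94 159 168 168]
 [102 107 109 104  73  71  75  84  85 109 166 168 168]]
```

```bash
python3 - <<'E'
from h import *
D=(.6283,-.2513); a=np.load('pics/s8.npy'); b=np.load('pics/s9.npy')
for nm,dz,hw in(('lid',-.102,(14,10)),('bottom front rim',-.170,(16,9))):
    p0=proj('scene',(*D,.310+dz)); p1=proj('scene',(*D,.2575+dz))
    if nm[0]=='b': p0+=[0,8];p1+=[0,8]
    x,y=p0.round().astype(int); u,v=p1.round().astype(int); w,h=hw
    r=cv2.matchTemplate(b[v-h-8:v+h+8,u-w-8:u+w+8],a[y-h:y+h,x-w:x+w],cv2.TM_CCOEFF_NORMED); _,s,_,l=cv2.minMaxLoc(r)
    print(nm,p0,p1,'match',round(s,2),'offset from expected px',np.array(l)-8)
E
```

```text
lid [234.53945766 165.93639333] [236.93882847 176.34690413] match 0.54 offset from expected px [0 2]
bottom front rim [237.62248701 187.30997424] [239.85921457 196.99432738] match 0.8 offset from expected px [0 0]
```

```bash
python3 -c "
from workcell import bot
print(bot.job_done())"
```

```text
the job is handed in; nothing more can be done
None
```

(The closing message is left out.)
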